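# Rank rock cores by height on a display rail

## Robot

A 6-joint arm with a two-finger parallel gripper is mounted at the origin on a cart in front of the work surface, level with it; the furniture and walls round the work are solid. World frame = base frame: x ahead of the robot, y to its left, z up, the work surface at z = 0. Lengths are in m, angles in rad, forces in N, time in s.
With the tool pointing down it reaches from about 0.35 to 0.975 m from the base axis. Payload 7.1 kg.
Tool frame: the origin (TCP) lies at the very end of the fingers, on their centre line; the grasp point (between the pads) lies 19 mm behind it; z points along the fingers, y is the line along which they close (so a half turn about z gives the same grasp; the last joint's range is limited). The gripper opens to 88 mm and grips with 3 to 60 N. Pads are 20 mm wide; open, the fingers measure 115 mm over their backs; the gripper's body (75 mm by 178 mm) begins 61 mm behind the grasp point.
Start: joints at [-1.161, 0.423, 1.63, -0, 1.089, -0.019], TCP at [0.26, -0.568, 0.223] pointing down, gripper open.
Joint ranges: [-3, 3], [-0.9, 2.11], [0.09, 2.58], [-1.31, 4.45], [0.11, 2.69], [-2.54, 2.54]. Speed limits (rad/s): [2.39, 2.39, 3.01, 3.14, 3.14, 3.14].

## Interface

Orientations are given as a rotation vector (axis times angle).
In Python, from cell import * gives the robot as it stands. The module is installed in compiled form; this text tells all that it offers.
- The arm moves only by the shell command python3 -m creep 'ROWS'. ROWS is a JSON object whose one key "rows" holds a list that holds one entry, the list of rows, each a list of 5 numbers: the shift along the tool's x, y, z in m, then the turn about the tool's z in degrees, then the closure, from 0 (fully open) to 1 (shut). A call has 1 to 5 rows; each row shifts and turns the commanded pose from where the row before left it, along the tool's axes as they then stand; what a row does not reach is not made up. A row lasts 1/12 s, in which the tool goes at most 41.7 mm and 7.16 degrees, less where a joint would pass 70% of its speed; a pose out of reach is approached as far as the arm can. A call is refused whole if a number of a shift passes 0.0417 or a number of a turn 7.16, either way. A call with a gripper value outside its range is refused whole. The fingers move at their own pace and stop on an object; the grip force is fixed at half the most. Time passes only in rows, so rows that do not move let the fingers close. It gives the time, the measured TCP pose, the force, the opening and the grip force at its end, in the units of the state.
- get_state(): the state, without advancing time (a new reading comes with each control period).
- grab_frame(name): name is "side" or "top" or "wrist"; returns a dict with "color" (480x640x3 uint8, red, green, blue), "fx", "fy", "cx", "cy" (pixels), "xyz" and "rotation" of the camera in the world. Camera axes: x right, y down, z forward; pixel columns grow to the right and rows downward; lengths in m; the calibration is good to about 2 mm. A picture is of the moment at which its call begins. There is no depth.
- job_done(): hands the job in; it is judged then, once.
The state is a dict: "t": time; "joint_positions": joint angles; "joint_velocities": joint speeds; "tau": joint torques, N m; "ee_pos": TCP position; "tool_rot": TCP orientation; "wrist_force": force on the tool from outside, world axes, zero at the start; "torque": the same for the moment, N m; "grip_width": finger opening in m; "grasp_force": force on a finger pad.
Only numpy, scipy, OpenCV 4.12 (cv2) and the standard library are available. Lean on these libraries where they do the work, as an engineer would, in place of code of your own. Each camera call takes 0.05 s, during which the arm holds its last target. There are 200 camera calls.

## Task

Stand the four rock cores on the four cork pads of the grey display rail in order of height, one on each pad, with the shortest beside the red dot and the tallest beside the white dot. Leave each core upright, centred on its pad and let go, and leave the small beaker where it stands.

Things in the scene. Friction and masses are not known exactly. Their poses are not given: they have to be found in the camera images.
- core_pale: pale off-white rock core: a solid upright cylinder, 25 mm in diameter and 30 mm tall, loose; origin at the centre of its underside, z up its axis. At the start it stands on a fixed blue bench mat whose top is 3 mm above the bench. Of the four cores it is the shortest.
- core_grey: mid-grey rock core: a solid upright cylinder, 25 mm in diameter and 36 mm tall, loose; origin at the centre of its underside, z up its axis. At the start it stands on a fixed blue bench mat whose top is 3 mm above the bench. Of the four cores it is the second shortest.
- core_dark: dark grey to black rock core: a solid upright cylinder, 25 mm in diameter and 42 mm tall, loose; origin at the centre of its underside, z up its axis. At the start it stands on a fixed blue bench mat whose top is 3 mm above the bench. Of the four cores it is the second tallest.
- core_red: reddish brown rock core: a solid upright cylinder, 25 mm in diameter and 50 mm tall, loose; origin at the centre of its underside, z up its axis. At the start it stands on a fixed blue bench mat whose top is 3 mm above the bench. Of the four cores it is the tallest.
- pad_1: mottled orange-brown cork disc 44 mm across, 3 mm thick, fixed on a grey board (the display rail: 64 x 380 x 12 mm, fixed on the bench). Origin: centre of its underside, 12 mm above the bench; its top, where a core stands, is at 15 mm. y axis along the rail, x across. The four like pads lie 75 mm apart in a line, in order pad_1 to pad_4 towards +y; this is an end pad.
- pad_2: mottled orange-brown cork disc 44 mm across, 3 mm thick, fixed on a grey board (the display rail: 64 x 380 x 12 mm, fixed on the bench). Origin: centre of its underside, 12 mm above the bench; its top, where a core stands, is at 15 mm. y axis along the rail, x across. The four like pads lie 75 mm apart in a line, in order pad_1 to pad_4 towards +y; this is an inner pad.
- pad_3: mottled orange-brown cork disc 44 mm across, 3 mm thick, fixed on a grey board (the display rail: 64 x 380 x 12 mm, fixed on the bench). Origin: centre of its underside, 12 mm above the bench; its top, where a core stands, is at 15 mm. y axis along the rail, x across. The four like pads lie 75 mm apart in a line, in order pad_1 to pad_4 towards +y; this is an inner pad.
- pad_4: mottled orange-brown cork disc 44 mm across, 3 mm thick, fixed on a grey board (the display rail: 64 x 380 x 12 mm, fixed on the bench). Origin: centre of its underside, 12 mm above the bench; its top, where a core stands, is at 15 mm. y axis along the rail, x across. The four like pads lie 75 mm apart in a line, in order pad_1 to pad_4 towards +y; this is an end pad.
- red_dot: red disc, 26 mm across, 3 mm thick, fixed on the rail beyond one of the two end pads (pad_1 or pad_4: it differs from start to start), 51.5 mm from that pad's centre; it marks the end of the row where the shortest core belongs. A like white disc marks the other end. Origin at the centre of its underside. Not a place for a core.
- beaker: bystander: small clear beaker, about 59 x 70 mm and 70 mm tall, standing loose on the bench at the robot's right; origin at the centre of its underside. To be left alone.

How it is judged:
At the end, for the whole second after the job is handed in: Counting from the pad beside the red dot, the pads carry the 30, 36, 42 and 50 mm cores in that order, each within 10 mm of its pad's centre, standing upright (within 0.1 rad) on the pad (underside 10 to 20 mm above the bench) and at rest (((horizontal distance between red_dot and pad_1 below 0.1 m and horizontal distance between core_pale and pad_1 below 0.01 m and horizontal distance between core_grey and pad_2 below 0.01 m and horizontal distance between core_dark and pad_3 below 0.01 m and horizontal distance between core_red and pad_4 below 0.01 m) or (horizontal distance between red_dot and pad_4 below 0.1 m and horizontal distance between core_pale and pad_4 below 0.01 m and horizontal distance between core_grey and pad_3 below 0.01 m and horizontal distance between core_dark and pad_2 below 0.01 m and horizontal distance between core_red and pad_1 below 0.01 m)) and angle between each of core_pale, core_grey, core_dark, core_red's own z axis and vertical below 0.1 rad and height (world z) of core_pale between 0.01 and 0.02 m and linear speed of each of core_pale, core_grey, core_dark, core_red below 0.02 m/s and height (world z) of core_grey between 0.01 and 0.02 m and height (world z) of core_dark between 0.01 and 0.02 m and height (world z) of core_red between 0.01 and 0.02 m); the robot touches nothing.
It fails at once if the beaker is moved by more than 20 mm or tipped (distance of beaker from where it was at the start of the episode above 0.02 m or angle between beaker's own z axis and vertical above 0.35 rad).
It also fails if it takes over 93 s, if anything falls off the work surface, if the arm or the gripper's body presses on something with over 40 N, if the wrist force passes 120 N, or if a joint passes its speed limit or range.

## Working session

There is one attempt and no reset: what is moved stays moved. The work goes in short steps, Python scripts to look and compute and a shell command to move; the robot and the scene stay as the last step left them, time stands still between calls to the robot, and variables do not carry over. Pictures are saved under pics/ and viewed, at most 14 in all, crops included, and the job is handed in when it is done.

```bash
mkdir -p pics; python3 - <<'E'
from cell import *
import cv2
for n in ("top","side"):
    f=grab_frame(n); cv2.imwrite(f"pics/{n}0.png",f["color"][:,:,::-1]); print(n,f["fx"],f["fy"],f["cx"],f["cy"],f["xyz"],f["rotation"])
s=get_state(); print(s["t"],s["ee_pos"],s["tool_rot"],s["grip_width"])
E
```

```text
top 469.98395462932626 469.98395462932626 326.59008762589883 239.80117260862306 [ 0.4473154  -0.05284611  1.14545072] [-2.21566797  2.14842874 -0.12139367]
side 556.4983914423537 556.4983914423537 316.5710656475532 240.37379228784545 [0.41725964 0.75503413 0.71606021] [-0.2839684   2.755198   -1.33913576]
0.1 [ 0.25968929 -0.56796663  0.22197824] [-3.06838689e+00 -6.68086703e-01  4.02176201e-04] 0.08783136552749236
```

View pics/top0.png

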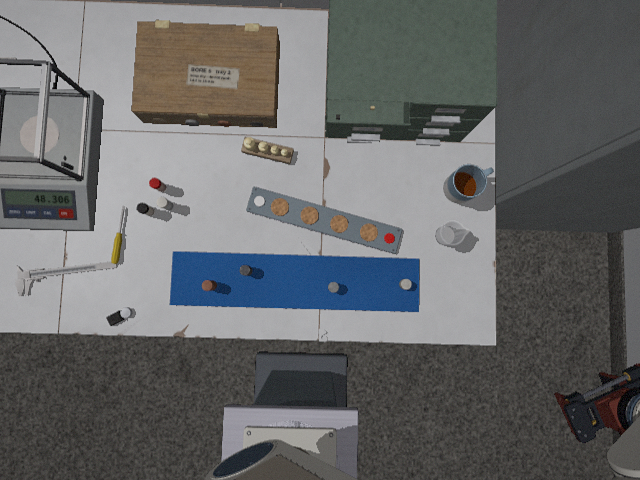

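The red dot is at (389,238), at the right or −y end, so pale goes on pad_1. The cores are red (207,286), dark (245,271), grey (334,287) and pale (405,285). I'll refine these from enlarged crops.

```bash
python3 - <<'E'
import cv2,numpy as np
a=cv2.imread("pics/top0.png"); 
c=cv2.resize(a[180:320,165:425],None,fx=3,fy=3,interpolation=cv2.INTER_CUBIC); cv2.imwrite("pics/crop0.png",c)
E
```

```text
(no output)
```

View pics/crop0.png

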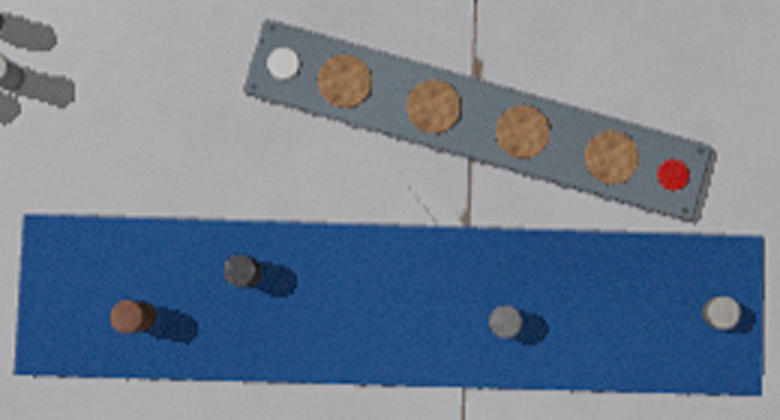

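View pics/side0.png

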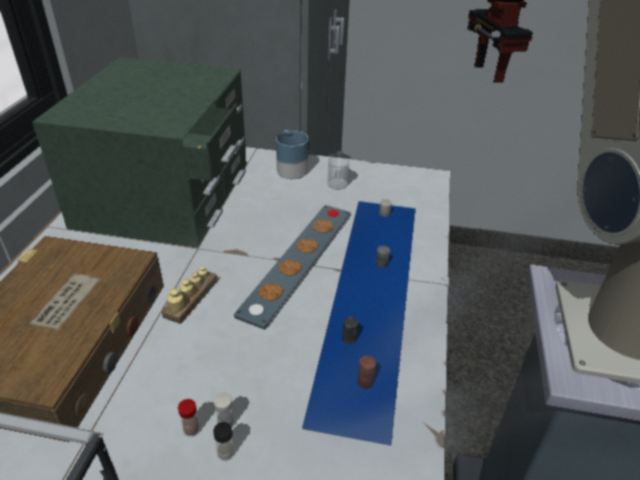

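The crop shows core tops at red (126,316), dark (238,271), grey (505,322) and pale (724,313). The pads, white to red, are at (345,81), (434,105), (522,131) and (611,157). The side view agrees with this order and shows the beaker well away from the work.

```bash
cat > h.py <<'E'
import numpy as np
from scipy.spatial.transform import Rotation as R
C={"top":(469.984,326.59,239.80,[0.4473154,-0.05284611,1.14545072],[-2.21566797,2.14842874,-0.12139367]),
"side":(556.498,316.571,240.374,[0.41725964,0.75503413,0.71606021],[-0.2839684,2.755198,-1.33913576])}
def pt(cam,u,v,z,cal=None):
    f,cx,cy,p,r=cal or C[cam]
    d=R.from_rotvec(r).apply([(u-cx)/f,(v-cy)/f,1]); p=np.array(p)
    return (p+d*(z-p[2])/d[2])[:2]
def crop(u,v,z): return pt("top",165+(u+.5)/3-.5,180+(v+.5)/3-.5,z)
E
python3 - <<'E'
from h import *
from cell import *
np.set_printoptions(precision=4,suppress=True)
for n,u,v,z,su,sv in (("red",126,316,.053,367.5,361),("dark",238,271,.045,351,321.5),("grey",505,322,.039,383,250),("pale",724,313,.033,385,203.5)):
    print(n,crop(u,v,z),pt("side",su,sv,z))
P=np.array([crop(u,v,.015) for u,v in ((611,157),(522,131),(434,105.5),(345,81))])
m=P.mean(0);d=np.linalg.svd(P-m)[2][0]; d*=np.sign(d[1])
print("pads\n",P,"\n",np.array([m+d*.075*k for k in(-1.5,-.5,.5,1.5)]),np.degrees(np.arctan2(d[1],d[0])))
print([pt("side",u,v,.015) for u,v in((323,227),(307.5,246),(290,268),(271,292))])
print(R.from_rotvec(get_state()["tool_rot"]).as_matrix())
E
```

```text
red [0.4363 0.2018] [0.4333 0.1997]
dark [0.4736 0.119 ] [0.4703 0.1167]
grey [ 0.4403 -0.0897] [ 0.4377 -0.0887]
pale [ 0.4525 -0.2623] [ 0.4499 -0.2571]
pads
 [[ 0.5753 -0.1724]
 [ 0.5941 -0.0999]
 [ 0.6126 -0.0281]
 [ 0.6302  0.0445]] 
 [[ 0.5754 -0.173 ]
 [ 0.5938 -0.1003]
 [ 0.6123 -0.0276]
 [ 0.6307  0.0451]] 75.76471843614998
[array([ 0.5696, -0.1671]), array([ 0.5883, -0.0978]), array([ 0.6071, -0.0249]), array([0.6255, 0.047 ])]
[[ 0.9095  0.4158 -0.0005]
 [ 0.4158 -0.9095  0.0012]
 [ 0.     -0.0013 -1.    ]]
```

```bash
python3 -m creep '{"rows":[[[0,0,0,6.14,0.43],[0,0,0,6.14,0.43],[0,0,0,6.14,0.43],[0,0,0,6.14,0.43],[0,0,0,0,0.43]]]}'
python3 -m creep '{"rows":[[[0.024,-0.0385,0.01,0,0.43],[0.024,-0.0385,0.01,0,0.43],[0.024,-0.0385,0.01,0,0.43],[0.024,-0.0385,0.01,0,0.43]]]}'
python3 -m creep '{"rows":[[[0.024,-0.0385,0.01,0,0.43],[0.024,-0.0385,0.01,0,0.43],[0.024,-0.0385,0.01,0,0.43],[0.024,-0.0385,0.01,0,0.43],[0,0,0,0,0.43]]]}'
```

```text
t: 0.52
ee_pos: [0.2598, -0.5681, 0.2222]
tool_rot: [-3.141, 0.006, 0.001]
wrist_force: [-0.5, 0.2, 0.9]
grip_width: 0.0578
grasp_force: 0.0
t: 0.85
ee_pos: [0.3462, -0.4287, 0.1863]
tool_rot: [-3.141, -0.004, 0.0]
wrist_force: [0.1, -0.5, 0.3]
grip_width: 0.0496
grasp_force: 0.0
t: 1.27
ee_pos: [0.4336, -0.2864, 0.1493]
tool_rot: [-3.138, -0.014, 0.003]
wrist_force: [0.4, 0.7, 0.0]
grip_width: 0.0497
grasp_force: 0.0
```

```bash
python3 -m creep '{"rows":[[[0.009,-0.013,0,0,0.43],[0.009,-0.013,0,0,0.43],[0,0,0,0,0.43]]]}'
python3 - <<'E'
from cell import *
import cv2
f=grab_frame("wrist"); cv2.imwrite("pics/w0.png",f["color"][:,:,::-1]); print(f["fx"],f["cx"],f["cy"],list(f["xyz"]),list(f["rotation"]),get_state()["ee_pos"],get_state()["tool_rot"])
E
```

```text
t: 1.52
ee_pos: [0.451, -0.2647, 0.1509]
tool_rot: [-3.141, -0.008, -0.0]
wrist_force: [-0.1, 1.1, 0.7]
grip_width: 0.05
grasp_force: 0.0
394.76624815783236 313.0994083466363 237.33326959049947 [np.float64(0.5182768053786686), np.float64(-0.26426918848980085), np.float64(0.3130738218164174)] [np.float64(2.092903328215524), np.float64(-2.081418324416316), np.float64(-0.26676816393839115)] [ 0.45041772 -0.26564045  0.15090317] [ 3.14155399e+00  7.25463544e-03 -1.50372384e-04]
```

View pics/w0.png

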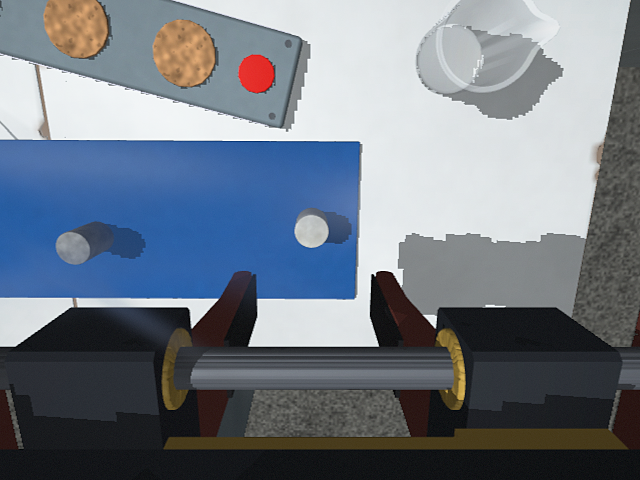

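The wrist view shows the pale top at (311,231), the grey top at (73,247), pad_1 at (184,53), pad_2 at (75,25) and the fingers on either side of the pale core's column.

```bash
python3 - <<'E'
from h import *
cal=(394.766,313.1,237.333,[0.5182768,-0.2642692,0.31307382],[2.0929033,-2.0814183,-0.2667682])
for n,u,v,z in(("pale",311.5,231,.033),("grey",73,247,.039),("p1",184,53,.015),("p2",75,25,.015),("tcp",314,272,.151)): print(n,pt(0,u,v,z,cal))
E
```

```text
pale [ 0.45061292 -0.26293383]
grey [ 0.43918592 -0.09068956]
p1 [ 0.57323977 -0.1735326 ]
p2 [ 0.59056517 -0.10014154]
tcp [ 0.46082734 -0.264659  ]
```

```bash
python3 -m creep '{"rows":[[[0,-0.002,0.036,0,0.43],[0,0,0.036,0,0.43],[0,0,0.036,0,0.43],[0,0,0.024,0,0.43],[0,0,0,0,0.43]]]}'
```

```text
t: 1.98
ee_pos: [0.4466, -0.2633, 0.0148]
tool_rot: [-3.138, -0.002, 0.011]
wrist_force: [-1.0, 0.2, -0.3]
grip_width: 0.05
grasp_force: 0.0
```

```bash
python3 -m creep '{"rows":[[[0.002,0,0.004,0,0.43],[0,0,0,0,0.43],[0,0,0,0,0.95],[0,0,0,0,0.95],[0,0,0,0,0.95]]]}'
python3 -m creep '{"rows":[[[0,0,0,0,0.95],[0,0,0,0,0.95],[0,0,0,0,0.95]]]}'
```

```text
t: 2.4
ee_pos: [0.4529, -0.2647, 0.0163]
tool_rot: [3.14, 0.001, 0.003]
wrist_force: [-0.2, -0.2, 0.0]
grip_width: 0.0335
grasp_force: 0.0
t: 2.65
ee_pos: [0.4526, -0.2644, 0.0158]
tool_rot: [3.141, 0.001, 0.002]
wrist_force: [-1.1, 0.3, 7.4]
grip_width: 0.0241
grasp_force: 30.0
```

The grip is too high for a 30 mm core, so I'll reopen, go lower and grip again.

```bash
python3 -m creep '{"rows":[[[0,0,0,0,0.6],[0,0,0,0,0.6],[-0.002,0,0.004,0,0.6],[0,0,0.004,0,0.6],[0,0,0,0,0.6]]]}'
python3 -m creep '{"rows":[[[0,0,0,0,0.95],[0,0,0,0,0.95],[0,0,0,0,0.95],[0,0,0,0,0.95],[0,0,0,0,0.95]]]}'
```

```text
t: 3.07
ee_pos: [0.4493, -0.2637, 0.006]
tool_rot: [-3.141, -0.0, 0.002]
wrist_force: [-0.5, -0.3, 0.2]
grip_width: 0.0354
grasp_force: 0.0
t: 3.48
ee_pos: [0.4501, -0.2642, 0.007]
tool_rot: [3.141, 0.0, 0.0]
wrist_force: [0.6, -0.1, 0.0]
grip_width: 0.0238
grasp_force: 30.0
```

```bash
python3 -m creep '{"rows":[[[0,0,-0.03,0,0.95],[0,0,-0.03,0,0.95],[0.031,-0.0228,0,0,0.95],[0.031,-0.0228,0,0,0.95]]]}'
python3 -m creep '{"rows":[[[0.031,-0.0228,0,0,0.95],[0.031,-0.0228,0,0,0.95],[0,0,0,0,0.95],[0,0,0,0,0.95]]]}'
```

```text
t: 3.82
ee_pos: [0.513, -0.2195, 0.0691]
tool_rot: [3.14, -0.006, 0.005]
wrist_force: [0.6, -0.8, -0.2]
grip_width: 0.0242
grasp_force: 30.0
t: 4.15
ee_pos: [0.5753, -0.1716, 0.0669]
tool_rot: [3.141, 0.005, 0.001]
wrist_force: [-0.8, -0.5, -0.3]
grip_width: 0.0242
grasp_force: 30.0
```

```bash
python3 -m creep '{"rows":[[[-0.001,0.001,0.03,0,0.95],[0,0,0.01,0,0.95],[0,0,0.004,0,0.95],[0,0,0,0,0.95],[0,0,0,0,0.95]]]}'; python3 -m creep '{"rows":[[[0,0,0.003,0,0.95],[0,0,0,0,0.95],[0,0,0,0,0.95]]]}'
```

```text
t: 4.57
ee_pos: [0.5725, -0.1745, 0.0231]
tool_rot: [-3.141, 0.001, 0.001]
wrist_force: [0.5, -0.2, -0.0]
grip_width: 0.0246
grasp_force: 30.0
t: 4.82
ee_pos: [0.5732, -0.1741, 0.0205]
tool_rot: [3.141, -0.0, 0.001]
wrist_force: [1.3, -0.6, 0.2]
grip_width: 0.0246
grasp_force: 30.0
```

```bash
python3 -m creep '{"rows":[[[0,0,0.001,0,0.95],[0,0,0,0,0.95],[0,0,0,0,0.95]]]}'; python3 -m creep '{"rows":[[[0,0,0,0,0.43],[0,0,0,0,0.43],[0,0,0,0,0.43],[0,0,0,0,0.43]]]}';python3 -m creep '{"rows":[[[0,0,-0.04,0,0.43],[0,0,-0.04,0,0.43],[-0.0338,-0.02,0,0,0.43],[-0.0338,-0.02,0,0,0.43],[-0.0338,-0.02,0,0,0.43]]]}';python3 -m creep '{"rows":[[[-0.0338,-0.02,0,0,0.43],[0,0,0,0,0.43],[0,0,0,0,0.43]]]}'
python3 - <<'E'
from cell import *
import cv2
f=grab_frame("wrist"); cv2.imwrite("pics/w1.png",f["color"][:,:,::-1]); print(list(f["xyz"]),list(f["rotation"]))
E
```

```text
t: 5.07
ee_pos: [0.5731, -0.1739, 0.0191]
tool_rot: [3.142, 0.0, 0.0]
wrist_force: [-0.7, 0.1, -0.2]
grip_width: 0.0247
grasp_force: 30.0
t: 5.4
ee_pos: [0.5731, -0.1739, 0.0189]
tool_rot: [-3.142, -0.0, -0.0]
wrist_force: [-0.5, -0.6, 0.0]
grip_width: 0.0473
grasp_force: 0.0
t: 5.82
ee_pos: [0.471, -0.1136, 0.0997]
tool_rot: [3.141, -0.001, 0.003]
wrist_force: [-0.1, 0.4, 0.2]
grip_width: 0.0501
grasp_force: 0.0
t: 6.07
ee_pos: [0.436, -0.0931, 0.0991]
tool_rot: [-3.141, -0.002, 0.002]
wrist_force: [1.3, -0.1, 0.8]
grip_width: 0.0503
grasp_force: 0.0
[np.float64(0.5035471008240843), np.float64(-0.09283516862928283), np.float64(0.26119796093102143)] [np.float64(2.0883672372621485), np.float64(-2.0849229363958894), np.float64(-0.26843437669697734)]
```

View pics/w1.png

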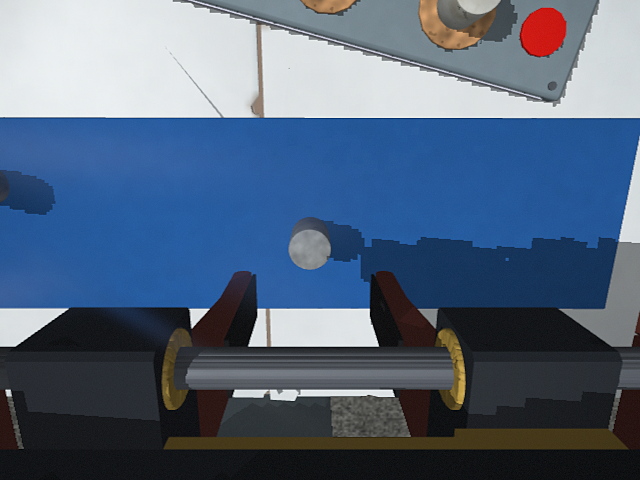

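Pale stands upright on pad_1, and the grey top is at (310,249) between the fingers.

```bash
python3 - <<'E'
from h import *
cal=(394.766,313.1,237.333,[0.5035471,-0.0928352,0.261198],[2.0883672,-2.0849229,-0.2684344])
for n,u,v,z in(("grey",310,249,.039),): print(n,pt(0,u,v,z,cal))
E
python3 -m creep '{"rows":[[[0.002,0,0.036,0,0.43],[0,0,0.036,0,0.43],[0,0,0.012,0,0.43],[0,0,0,0,0.43],[0,0,0,0,0.43]]]}'
```

```text
grey [ 0.43872231 -0.09071345]
t: 6.53
ee_pos: [0.4409, -0.0944, 0.0144]
tool_rot: [-3.141, 0.0, 0.001]
wrist_force: [0.1, -0.8, 0.4]
grip_width: 0.0499
grasp_force: 0.0
```

```bash
python3 -m creep '{"rows":[[[-0.0015,-0.003,0.005,0,0.43],[0,0,0,0,0.95],[0,0,0,0,0.95],[0,0,0,0,0.95],[0,0,0,0,0.95]]]}'
python3 -m creep '{"rows":[[[0,0,0,0,0.95],[0,0,0,0,0.95]]]}'
```

```text
t: 6.95
ee_pos: [0.4389, -0.091, 0.0106]
tool_rot: [3.141, 0.0, 0.002]
wrist_force: [-0.9, -0.1, -0.7]
grip_width: 0.027
grasp_force: 0.0
t: 7.12
ee_pos: [0.4388, -0.091, 0.0105]
tool_rot: [3.141, 0.0, 0.002]
wrist_force: [-0.3, 0.4, 7.1]
grip_width: 0.0243
grasp_force: 30.0
```

```bash
python3 -m creep '{"rows":[[[0,0,-0.03,0,0.95],[0,0,-0.03,0,0.95],[0.0383,0.00225,0,0,0.95],[0.0383,0.00225,0,0,0.95]]]}'
python3 -m creep '{"rows":[[[0.0383,0.00225,0,0,0.95],[0.0383,0.00225,0,0,0.95],[0,0,0,0,0.95],[0,0,0,0,0.95]]]}'
```

```text
t: 7.45
ee_pos: [0.5154, -0.0955, 0.0723]
tool_rot: [3.141, -0.001, 0.004]
wrist_force: [0.8, -0.2, -0.6]
grip_width: 0.0248
grasp_force: 30.0
t: 7.78
ee_pos: [0.593, -0.0999, 0.0698]
tool_rot: [3.141, 0.001, 0.002]
wrist_force: [-1.1, -0.2, -2.0]
grip_width: 0.0245
grasp_force: 30.0
```

```bash
python3 -m creep '{"rows":[[[0,0,0.03,0,0.95],[0,0,0.01,0,0.95],[0,0,0.004,0,0.95],[0,0,0,0,0.95],[0,0,0,0,0.95]]]}'; python3 -m creep '{"rows":[[[0,0,0.002,0,0.95],[0,0,0,0,0.95],[0,0,0,0,0.95]]]}'
```

```text
t: 8.2
ee_pos: [0.5909, -0.0999, 0.0261]
tool_rot: [-3.141, -0.0, 0.001]
wrist_force: [0.9, -0.2, -0.3]
grip_width: 0.0241
grasp_force: 30.0
t: 8.45
ee_pos: [0.5918, -0.1, 0.0246]
tool_rot: [3.141, 0.0, 0.001]
wrist_force: [-0.9, 0.8, -0.7]
grip_width: 0.0247
grasp_force: 30.0
```

```bash
python3 -m creep '{"rows":[[[0,0,0.002,0,0.95],[0,0,0,0,0.95],[0,0,0,0,0.95]]]}'; python3 -m creep '{"rows":[[[0,0,0,0,0.43],[0,0,0,0,0.43],[0,0,0,0,0.43],[0,0,0,0,0.43]]]}';python3 -m creep '{"rows":[[[0,0,-0.04,0,0.43],[0,0,-0.04,0,0.43],[-0.02,-0.0364,0,0,0.43],[-0.02,-0.0364,0,0,0.43],[-0.02,-0.0364,0,0,0.43]]]}';python3 -m creep '{"rows":[[[-0.02,-0.0364,0,0,0.43],[-0.02,-0.0364,0,0,0.43],[-0.02,-0.0364,0,0,0.43],[0,0,0,0,0.43],[0,0,0,0,0.43]]]}'
python3 - <<'E'
from cell import *
import cv2
f=grab_frame("wrist"); cv2.imwrite("pics/w2.png",f["color"][:,:,::-1]); print(list(f["xyz"]),list(f["rotation"]))
E
```

```text
t: 8.7
ee_pos: [0.5921, -0.1, 0.0225]
tool_rot: [3.141, 0.0, 0.002]
wrist_force: [-0.6, 0.7, 4.9]
grip_width: 0.0241
grasp_force: 30.0
t: 9.03
ee_pos: [0.5913, -0.0999, 0.0217]
tool_rot: [-3.142, -0.0, 0.001]
wrist_force: [-0.1, 0.4, 0.3]
grip_width: 0.0475
grasp_force: 0.0
t: 9.45
ee_pos: [0.5312, 0.0099, 0.1027]
tool_rot: [-3.142, 0.003, -0.003]
wrist_force: [-0.6, 1.6, -0.1]
grip_width: 0.0502
grasp_force: 0.0
t: 9.87
ee_pos: [0.4704, 0.1201, 0.1019]
tool_rot: [3.141, 0.007, -0.001]
wrist_force: [-0.2, 0.3, -0.0]
grip_width: 0.0499
grasp_force: 0.0
[np.float64(0.5378375461181771), np.float64(0.12063198040388812), np.float64(0.26414420925008547)] [np.float64(2.091783177814274), np.float64(-2.081722419967661), np.float64(-0.2667009041278158)]
```

View pics/w2.png

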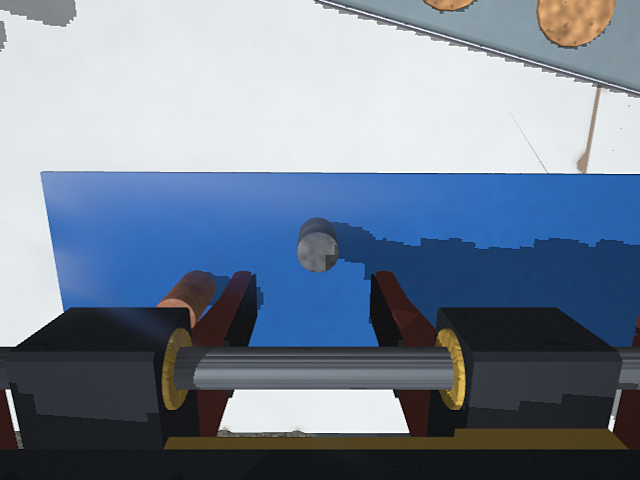

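The dark top is at (318,252), centred between the fingers. The red core is off to the left, clear of them.

```bash
python3 - <<'E'
from h import *
cal=(394.766,313.1,237.333,[0.5378375,0.120632,0.2641442],[2.0917832,-2.0817224,-0.2667009])
for n,u,v,z in(("dark",318,252,.045),("p3",576,11,.015)): print(n,pt(0,u,v,z,cal))
E
python3 -m creep '{"rows":[[[0.001,0.0015,0.036,0,0.43],[0,0,0.036,0,0.43],[0,0,0.015,0,0.43],[0,0,0,0,0.43],[0,0,0,0,0.43]]]}'
```

```text
dark [0.47231138 0.11779022]
p3 [ 0.60665147 -0.02782079]
t: 10.33
ee_pos: [0.4727, 0.1157, 0.0143]
tool_rot: [3.141, -0.003, -0.003]
wrist_force: [0.1, 0.1, 0.6]
grip_width: 0.0502
grasp_force: 0.0
```

```bash
python3 -m creep '{"rows":[[[0,-0.002,0.002,0,0.43],[0,0,0,0,0.95],[0,0,0,0,0.95],[0,0,0,0,0.95],[0,0,0,0,0.95]]]}'
python3 -m creep '{"rows":[[[0,0,0,0,0.95],[0,0,0,0,0.95]]]}'
```

```text
t: 10.75
ee_pos: [0.473, 0.1191, 0.0137]
tool_rot: [-3.141, -0.0, -0.002]
wrist_force: [-0.0, -1.0, 1.3]
grip_width: 0.0272
grasp_force: 0.3
t: 10.92
ee_pos: [0.4729, 0.1191, 0.0136]
tool_rot: [-3.141, -0.001, -0.002]
wrist_force: [0.5, -1.6, 6.2]
grip_width: 0.0247
grasp_force: 30.0
```

```bash
python3 -m creep '{"rows":[[[0,0,-0.03,0,0.95],[0,0,-0.03,0,0.95],[0.0345,0.0365,0,0,0.95],[0.0345,0.0365,0,0,0.95]]]}'
python3 -m creep '{"rows":[[[0.0345,0.0365,0,0,0.95],[0.0345,0.0365,0,0,0.95],[0,0,0,0,0.95],[0,0,0,0,0.95]]]}'
```

```text
t: 11.25
ee_pos: [0.5306, 0.0591, 0.075]
tool_rot: [-3.141, -0.007, -0.004]
wrist_force: [0.4, 0.7, -0.8]
grip_width: 0.0243
grasp_force: 30.0
t: 11.58
ee_pos: [0.5881, -0.0037, 0.0728]
tool_rot: [-3.142, 0.004, -0.001]
wrist_force: [-0.3, 0.5, -0.1]
grip_width: 0.0247
grasp_force: 30.0
```

```bash
python3 -m creep '{"rows":[[[0.0115,0.0117,0,0,0.95],[0.0115,0.0117,0,0,0.95],[0,0,0,0,0.95],[0,0,0.03,0,0.95],[0,0,0,0,0.95]]]}';  python3 -m creep '{"rows":[[[0,0,0.01,0,0.95],[0,0,0.004,0,0.95],[0,0,0,0,0.95],[0,0,0,0,0.95]]]}'
```

```text
t: 12.0
ee_pos: [0.606, -0.0243, 0.0393]
tool_rot: [-3.141, -0.001, 0.011]
wrist_force: [-1.6, 0.5, -0.7]
grip_width: 0.0247
grasp_force: 30.0
t: 12.33
ee_pos: [0.6099, -0.0251, 0.0292]
tool_rot: [-3.142, -0.001, 0.0]
wrist_force: [0.2, 0.6, -0.5]
grip_width: 0.0246
grasp_force: 30.0
```

```bash
python3 -m creep '{"rows":[[[0.0005,0.002,0.002,0,0.95],[0,0,0.0015,0,0.95],[0,0,0,0,0.95],[0,0,0,0,0.95]]]}'
```

```text
t: 12.67
ee_pos: [0.6106, -0.0276, 0.0257]
tool_rot: [3.142, -0.0, 0.001]
wrist_force: [-0.2, 0.1, -1.0]
grip_width: 0.0249
grasp_force: 30.0
```

```bash
python3 -m creep '{"rows":[[[0,0,0.001,0,0.95],[0,0,0,0,0.95],[0,0,0,0,0.95]]]}'; python3 -m creep '{"rows":[[[0,0,0,0,0.43],[0,0,0,0,0.43],[0,0,0,0,0.43],[0,0,0,0,0.43]]]}';python3 -m creep '{"rows":[[[0,0,-0.04,0,0.43],[0,0,-0.04,0,0.43],[-0.022,-0.0286,-0.01,0,0.43],[-0.022,-0.0286,0,0,0.43],[-0.022,-0.0286,0,0,0.43]]]}';python3 -m creep '{"rows":[[[-0.022,-0.0286,0,0,0.43],[-0.022,-0.0286,0,0,0.43],[-0.022,-0.0286,0,0,0.43],[-0.022,-0.0286,0,0,0.43],[-0.022,-0.0286,0,0,0.43]]]}';python3 -m creep '{"rows":[[[0,0,0,0,0.43],[0,0,0,0,0.43]]]}'
python3 - <<'E'
from cell import *
import cv2
f=grab_frame("wrist"); cv2.imwrite("pics/w3.png",f["color"][:,:,::-1]); print(list(f["xyz"]),list(f["rotation"]))
E
```

```text
t: 12.92
ee_pos: [0.6107, -0.0276, 0.0256]
tool_rot: [3.142, 0.0, 0.001]
wrist_force: [-4.2, -0.2, 8.4]
grip_width: 0.0247
grasp_force: 30.0
t: 13.25
ee_pos: [0.6105, -0.0275, 0.0244]
tool_rot: [-3.142, -0.0, 0.0]
wrist_force: [-0.7, 0.2, -0.6]
grip_width: 0.0475
grasp_force: 0.0
t: 13.67
ee_pos: [0.5446, 0.0588, 0.1157]
tool_rot: [-3.141, 0.002, -0.004]
wrist_force: [0.3, 1.1, -0.1]
grip_width: 0.0498
grasp_force: 0.0
t: 14.08
ee_pos: [0.4333, 0.2024, 0.1145]
tool_rot: [-3.141, 0.0, -0.0]
wrist_force: [1.7, 0.1, -0.4]
grip_width: 0.0501
grasp_force: 0.0
t: 14.25
ee_pos: [0.4335, 0.2025, 0.1145]
tool_rot: [3.141, 0.006, -0.0]
wrist_force: [0.7, -0.3, 0.6]
grip_width: 0.0501
grasp_force: 0.0
[np.float64(0.5008056444322357), np.float64(0.20295808929635098), np.float64(0.27666358334812)] [np.float64(2.0913171585685513), np.float64(-2.0825331945341063), np.float64(-0.2666082433945981)]
```

View pics/w3.png

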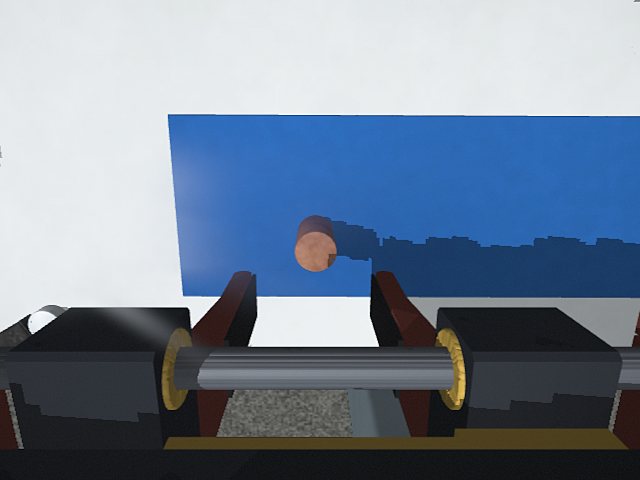

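The red top is at (315,251), centred between the fingers.

```bash
python3 - <<'E'
from h import *
cal=(394.766,313.1,237.333,[0.5008056,0.2029581,0.2766636],[2.0913172,-2.0825332,-0.2666082])
for n,u,v,z in(("red",315,251,.053),): print(n,pt(0,u,v,z,cal))
E
python3 -m creep '{"rows":[[[0.001,0.001,0.036,0,0.43],[0,0,0.036,0,0.43],[0,0,0.023,0,0.43],[0,0,0,0,0.43],[0,0,0,0,0.43]]]}'
python3 -m creep '{"rows":[[[0,0,0.001,0,0.43],[0,0,0,0,0.43]]]}'
```

```text
red [0.43458748 0.20188264]
t: 14.72
ee_pos: [0.4355, 0.199, 0.0186]
tool_rot: [3.14, -0.003, -0.004]
wrist_force: [0.2, -0.1, 0.6]
grip_width: 0.0503
grasp_force: 0.0
t: 14.88
ee_pos: [0.4369, 0.2003, 0.0197]
tool_rot: [-3.141, 0.001, -0.004]
wrist_force: [0.5, -0.2, 0.6]
grip_width: 0.0501
grasp_force: 0.0
```

```bash
python3 -m creep '{"rows":[[[-0.002,-0.001,0.002,0,0.6],[0,0,0,0,0.95],[0,0,0,0,0.95],[0,0,0,0,0.95],[0,0,0,0,0.95]]]}'
python3 -m creep '{"rows":[[[0,0,0,0,0.95],[0,0,0,0,0.95]]]}'
```

```text
t: 15.3
ee_pos: [0.4337, 0.2014, 0.0169]
tool_rot: [-3.141, -0.001, -0.001]
wrist_force: [-0.5, -1.0, 4.9]
grip_width: 0.0246
grasp_force: 30.0
t: 15.47
ee_pos: [0.4337, 0.2014, 0.0169]
tool_rot: [-3.141, -0.0, -0.001]
wrist_force: [-1.3, -0.3, 6.1]
grip_width: 0.0245
grasp_force: 30.0
```

```bash
python3 -m creep '{"rows":[[[0,0,-0.03,0,0.95],[0,0,-0.03,0,0.95],[0.0243,0.0194,0,0,0.95],[0.0243,0.0194,0,0,0.95],[0.0243,0.0194,0,0,0.95]]]}'
python3 -m creep '{"rows":[[[0.0243,0.0194,0,0,0.95],[0.0243,0.0194,0,0,0.95],[0.0243,0.0194,0,0,0.95],[0.0243,0.0194,0,0,0.95],[0.0243,0.0194,0,0,0.95]]]}'
python3 -m creep '{"rows":[[[0,0,0,0,0.95],[0,0,0,0,0.95]]]}'
```

```text
t: 15.88
ee_pos: [0.5073, 0.1427, 0.0773]
tool_rot: [-3.141, -0.003, -0.002]
wrist_force: [0.3, 0.7, -1.0]
grip_width: 0.0245
grasp_force: 30.0
t: 16.3
ee_pos: [0.6286, 0.0449, 0.0761]
tool_rot: [-3.142, -0.0, 0.001]
wrist_force: [0.3, -0.2, -0.7]
grip_width: 0.0244
grasp_force: 30.0
t: 16.47
ee_pos: [0.6285, 0.045, 0.076]
tool_rot: [-3.142, 0.003, 0.0]
wrist_force: [-0.2, 1.1, -0.2]
grip_width: 0.0246
grasp_force: 30.0
```

```bash
python3 -m creep '{"rows":[[[0,0,0.03,0,0.95],[0,0,0.01,0,0.95],[0,0,0.004,0,0.95],[0,0,0,0,0.95],[0,0,0,0,0.95]]]}'; python3 -m creep '{"rows":[[[0,0,0.001,0,0.95],[0,0,0,0,0.95],[0,0,0,0,0.95]]]}'
```

```text
t: 16.88
ee_pos: [0.6275, 0.0466, 0.0326]
tool_rot: [-3.142, -0.001, 0.001]
wrist_force: [-0.1, -0.9, -0.3]
grip_width: 0.0248
grasp_force: 30.0
t: 17.13
ee_pos: [0.6283, 0.0462, 0.0322]
tool_rot: [-3.142, -0.0, -0.002]
wrist_force: [-0.0, 0.0, -0.8]
grip_width: 0.0244
grasp_force: 30.0
```

Lower another 3 mm, release, rise, and back away so the rail can be seen.

```bash
python3 -m creep '{"rows":[[[0,0,0.002,0,0.95],[0,0,0.0012,0,0.95],[0,0,0,0,0.95],[0,0,0,0,0.95]]]}'; python3 -m creep '{"rows":[[[0,0,0,0,0.43],[0,0,0,0,0.43],[0,0,0,0,0.43],[0,0,0,0,0.43]]]}';python3 -m creep '{"rows":[[[0,0,-0.04,0,0.43],[0,0,-0.04,0,0.43],[-0.03,0.02,-0.04,0,0.43],[-0.03,0.02,-0.03,0,0.43],[-0.03,0.02,-0.03,0,0.43]]]}';python3 -m creep '{"rows":[[[-0.03,0.02,0,0,0.43],[-0.03,0.02,0,0,0.43],[-0.03,0.01,0,0,0.43],[0,0,0,0,0.43],[0,0,0,0,0.43]]]}'
python3 - <<'E'
from cell import *
import cv2
f=grab_frame("wrist"); cv2.imwrite("pics/w4.png",f["color"][:,:,::-1]); print(list(f["xyz"]),list(f["rotation"]))
a=grab_frame("side")["color"][:,:,::-1]; cv2.imwrite("pics/s4.png",cv2.resize(a[180:340,220:420],None,fx=3,fy=3,interpolation=2))
E
```

```text
t: 17.47
ee_pos: [0.6282, 0.0461, 0.0289]
tool_rot: [-3.142, -0.0, -0.001]
wrist_force: [-1.6, -0.1, 4.3]
grip_width: 0.0245
grasp_force: 30.0
t: 17.8
ee_pos: [0.6278, 0.0461, 0.028]
tool_rot: [-3.142, -0.0, 0.0]
wrist_force: [0.4, 0.5, -0.3]
grip_width: 0.0475
grasp_force: 0.0
t: 18.22
ee_pos: [0.5506, -0.0052, 0.1937]
tool_rot: [3.141, 0.002, 0.001]
wrist_force: [0.6, 0.4, -0.1]
grip_width: 0.0498
grasp_force: 0.0
t: 18.63
ee_pos: [0.4604, -0.0554, 0.1927]
tool_rot: [-3.142, 0.002, -0.0]
wrist_force: [0.1, 0.3, -0.2]
grip_width: 0.0501
grasp_force: 0.0
[np.float64(0.5276610471497989), np.float64(-0.05533847363802913), np.float64(0.35495365954335595)] [np.float64(2.0862774107290187), np.float64(-2.088620655552529), np.float64(-0.26722961159986863)]
```

View pics/w4.png

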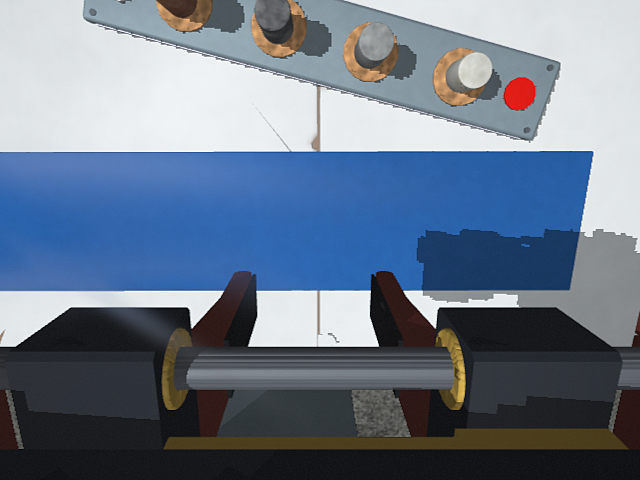

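View pics/s4.png

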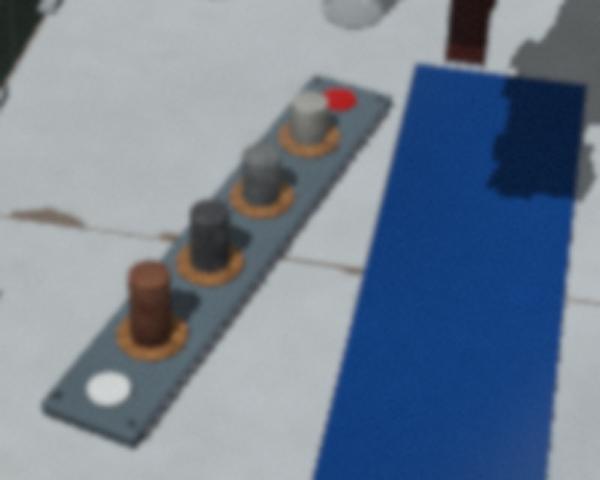

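All four cores are upright in the right order. The wrist view gives pale top (475,70) with pad (461,77), grey top (377,42) with pad (371,51), and dark top (272,12) with pad (279,27). I'll check the offsets numerically, with a top view as well.

```bash
python3 - <<'E'
from h import *
from cell import *
import cv2
cal=(394.766,313.1,237.333,[0.527661,-0.0553385,0.3549537],[2.0862774,-2.0886207,-0.2672296])
for n,a,z,b in(("pale",(475,70),.045,(461,77)),("grey",(377,42),.051,(371,51)),("dark",(272,12),.057,(279,27))):
    p,q=pt(0,*a,z,cal),pt(0,*b,.015,cal); print(n,p,q,p-q)
a=grab_frame("top")["color"][:,:,::-1]; cv2.imwrite("pics/t4.png",cv2.resize(a[180:260,240:410],None,fx=4,fy=4,interpolation=2))
E
```

```text
pale [ 0.57367622 -0.17317972] [ 0.57290429 -0.17385972] [0.00077193 0.00068   ]
grey [ 0.59126879 -0.09999651] [ 0.59227773 -0.10078738] [-0.00100894  0.00079087]
dark [ 0.60879716 -0.02705959] [ 0.60966906 -0.02825828] [-0.0008719   0.00119869]
```

View pics/t4.png

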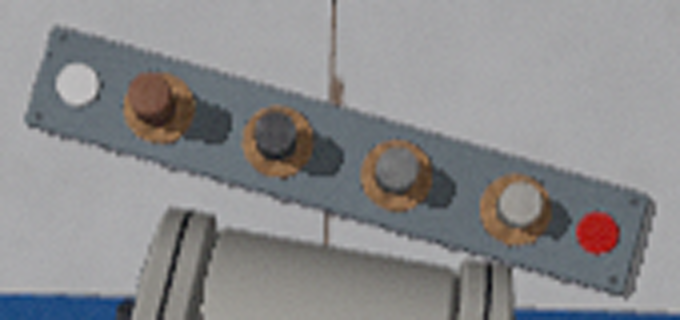

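The top view shows all four cores standing on their pads, with the red top at (151,99). I'll check its offset from the planned pad_4 position and hand in if it is under 6 mm.

```bash
python3 - <<'E'
from h import *
from cell import *
g=lambda u,v,z: pt("top",240+(u+.5)/4-.5,180+(v+.5)/4-.5,z)
p=g(151,99,.065); e=p-np.array([.6307,.0451]); print(p,e)
if np.hypot(*e)<.006: print(job_done())
E
```

```text
[0.62734279 0.04571456] [-0.00335721  0.00061456]
the job is handed in; nothing more can be done
None
```

The job is handed in: pale, grey, dark and red stand upright and released on pads 1 to 4 from the red dot, within about 4 mm of centre by my camera measurements, and the beaker was left alone; the judge's result was not shown.

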